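Hang the little collage box frame on its screw

ROBOT

A 6-joint arm with a two-finger parallel gripper is mounted at the origin on the work surface. World frame = base frame: x ahead of the robot, y to its left, z up, the work surface at z = 0. Lengths are in mm, angles in rad, forces in N, time in s.
With the tool pointing down it reaches from about 275 to 1000 mm from the base axis. Payload 8.4 kg.
Tool frame: the origin (TCP) lies midway between the tips of the shut fingers; the grasp point (between the pads) lies 19 mm behind it (r.pinch_z is the distance from the TCP to the grasp point, in mm); z points along the fingers, y is the direction in which the jaws open and shut (so a half turn about z gives the same grasp; the last joint's range is limited). The gripper opens to 85 mm and grips with 20 to 120 N. Pads are 22 mm wide; open, the fingers measure 114 mm over their backs; the gripper's body (76 mm by 85 mm) begins 54 mm behind the grasp point. The pads swing forward as they close: fully open they stand 13 mm farther back than shut.
Start: joints at [-1.191, 0.353, 1.633, -0, 1.155, -0.002], TCP at [232.868, -580, 231.281] pointing down, gripper open.
Joint ranges: [-2.63, 2.63], [-0.92, 2.1], [0.06, 2.66], [-1.3, 4.44], [0, 2.69], [-3.02, 3.02]. Speed limits (rad/s): [2.22, 2.22, 2.79, 3.14, 3.14, 3.14].

INTERFACE

Orientations are given as a rotation vector (axis times angle).
In Python, from plant import r, optics gives the robot as it stands.
- The arm moves only by the tool send_rows, never from a script. Its argument "commands" is a list of rows, each an object with "linear": the shift along the tool's x, y, z in units of 50 mm (1.0 is 50 mm), a list of three; "angular": the turn, a rotation vector about the tool's x, y, z in units of 5 degrees (1.0 is 5 degrees), a list of three; "hand": the opening, from 0 (shut) to 1 (fully open). In form: [{"linear": [dx, dy, dz], "angular": [rx, ry, rz], "hand": hand}, ...]. A call has exactly 10 rows; each row shifts and turns the pose as measured when the row begins, along the tool's axes as they then stand; what a row does not reach is not made up. A row lasts 1/8 s, in which the tool goes at most 62.5 mm and 10.7 degrees, less where a joint would pass 70% of its speed; a pose out of reach is approached as far as the arm can. A call is refused whole if a number of a shift passes 1 or a number of a turn 1, either way. A call with a gripper value outside its range is refused whole. The fingers move at their own pace and stop on an object; "newtons" is the grip in N (left out, the last holds). Time passes only in rows, so rows that do not move let the fingers close, or fill a call up. It gives the time, the measured TCP pose, the force and the opening at its end, in the units of the state.
- r.get_state(): the state, without advancing time (a new reading comes with each control period).
- optics.snapshot(name): name is "scene" or "top" or "wrist"; returns the picture (384x512x3 uint8, red, green, blue); there is no depth.
- optics.get_calibration(name): a dict with "mtx" (3x3 intrinsics, pixels), "position" and "orientation" of the camera in the world; the wrist camera has in their place "tool_from_camera" (4x4, takes a point from camera to tool coordinates, whose origin is the TCP and whose axes are the flange's). Camera axes: x right, y down, z forward; pixel columns grow to the right and rows downward; lengths in mm; the calibration is good to about 2 mm. A picture is of the moment at which its call begins: read the wrist's pose just before it. get_calibration takes no time and is no camera call.
- r.close_job(): hands the job in, once; it reports no verdict.
The state is a dict: "time": time; "joint_pos": joint angles; "dq": joint speeds; "effort": joint torques, N m; "ee_pos": TCP position; "tool_rot": TCP orientation; "contact_force": force on the tool from outside, world axes, zero at the start; "moment": the same for the moment, N m; "gripper_width": opening from 0.0 (shut) to 1.0 (fully open).
Only numpy, scipy, OpenCV 4.12 (cv2) and the standard library are available. Lean on these libraries where they do the work, as an engineer would, in place of code of your own. Each camera call takes 0.05 s, during which the arm holds its last target. There are 200 camera calls.

TASK

Hang the light-wood box frame with the teal collage on the bare screw of the display board, picture facing out: keeping hold of it, feel the screw head into the round end of the keyhole on its back, press the frame gently against the board, slide it down until it is fully home, and only then let go. It must hang straight and flush, and the hung neighbour and the things on the table must be left alone.

Things in the scene. Friction and masses are not known exactly. Their poses are not given: they have to be found in the camera images.
- frame: Box frame to hang, standing on its foot on the table: light wood, teal picture, 60 mm wide (y), 100 mm tall (z), 38 mm deep (x), 0.15 to 0.31 kg. Origin: centre of its underside. Local -x is the picture side, +x the back, z up. Grip it by its flat parallel sides (y = +30 and -30 mm). The back is hollow, with a steel keyhole plate let in flush with the rear edges, z = 40 to 92 mm.
- frame_keyhole (a point): Centre of the keyhole's round hole, 16 mm across, in the plane of the frame's back: 19 mm behind the frame's middle, 60 mm above its foot. Plate 4 mm thick, hollow for 30 mm behind it. An 8 mm wide slot runs straight up from the hole. Axes as the frame's.
- frame_seat (a point): Where the screw's axis lies in the slot when the frame hangs fully home: in the plane of the back, 82 mm above the foot, so from entry to home the frame slides down 22 mm. Axes as the frame's.
- board: Plywood display board standing on the table, fixed, 320 mm wide (y), top edge 200 mm above the table, 18 mm thick. Its front face is the plane x = 0 of its frame and looks to local -x; origin at table height under the middle of that face. Two feet 14 mm high reach 40 mm out in front. The frame may push the board with 30 N at most.
- place: Free hanging place: pink backing paper on the board, 72 mm wide, 26 mm above to 90 mm below the origin, with a bare screw through it. Origin: the paper's mark, on its middle line, on the board's face, 166 mm above the table; axes as the board's (-x out of the board, z up). The paper was put up by eye: the screw's axis stands anywhere up to 12 mm to either side (y) and 6 mm up or down (z) of the mark.
- mark_tip (a point): Point 11 mm straight out of the board from the mark (not the screw itself). The screw is rigid: shank 5 mm thick, domed brass head 13 mm across (9 mm at its flat tip), 4 mm high, its underside 7 mm and its tip 11 mm off the board. The head has 1.5 mm play all round in the 16 mm hole; the hung plate has 3 mm between head and board. The frame may push the screw with 30 N at most.
- neighbour: Dark-wood box frame of the same size already hanging on the board's other place (fixed), 140 mm along the board from the free one. Origin: its paper's mark on the board's face, 166 mm above the table, axes as the board's; it reaches 18 mm above, 82 mm below the origin and 40 mm out of the board. Leave untouched.
- glue_jar: Clear jar of glue with white cap, 60 mm across, 80 mm tall, standing on the table. Origin: centre of its underside. Leave alone.
- books: Two small ochre books in a stack, 136 x 96 x 36 mm, lying on the table. Origin: centre of the underside. Leave alone.
- scissors: Closed scissors with orange handles lying flat, 160 mm long (local x, blades to +x), 76 mm over the handles, 11 mm high. Origin at the underside near the pivot. Leave alone.
Things that resemble listed ones, but are neither listed nor needed, are in the scene too. Leave any green look-alike of the frame alone.

How it is judged:
By the outcome, as a careful person would: the job done as asked, in the order asked, and still so for the second after the job is handed in, with the robot touching nothing.
It also fails if it takes over 58 s, if anything falls off the work surface, if the arm or the gripper's body presses on something with over 40 N, if the wrist force passes 120 N, or if a joint passes its speed limit or range.

## Working session

There is one attempt and no reset: what is moved stays moved. The work goes in short steps, Python scripts to look and compute and a tool call to move; the robot and the scene stay as the last step left them, time stands still between calls to the robot, and variables do not carry over. Pictures are saved under pics/ and viewed, about 8 in all and at most 12, crops included, and the job is handed in when it is done.

Besides the shell and the picture viewer there is one more tool, called after "Call:" by a JSON object that holds its "op" and its "data", one argument or row to a line. send_rows: Moves the arm, as the interface text tells. Its arguments: {"type":"object","properties":{"commands":{"type":"array","items":{"type":"object","properties":{"linear":{"type":"array","items":{"type":"number"}},"angular":{"type":"array","items":{"type":"number"}},"hand":{"type":"number"}}}},"newtons":{"type":"number"}},"required":["commands"]}

```bash
ls; mkdir -p pics
python3 - <<'E'
from plant import r, optics
import cv2,numpy as np
np.set_printoptions(precision=4,suppress=True)
a=optics.snapshot("scene");b=optics.snapshot("top")
cv2.imwrite("pics/scene0.png",a[:,:,::-1]);cv2.imwrite("pics/top0.png",b[:,:,::-1])
for n in("scene","top","wrist"):print(n,optics.get_calibration(n))
print(r.get_state(), r.pinch_z)
E
```

```text
pics
scene {'mtx': array([[483.7878,   0.    , 246.33  ],
       [  0.    , 483.7878, 190.1015],
       [  0.    ,   0.    ,   1.    ]]), 'position': array([1200.5617,  210.6769, 1145.1821]), 'orientation': array([-1.5912, -2.2239,  0.6549])}
top {'mtx': array([[452.3036,   0.    , 257.0855],
       [  0.    , 452.3036, 193.1521],
       [  0.    ,   0.    ,   1.    ]]), 'position': array([ 481.1321,   22.0785, 1238.1931]), 'orientation': array([-2.1538,  2.2054, -0.0582])}
wrist {'mtx': array([[333.3094,   0.    , 256.042 ],
       [  0.    , 333.3094, 192.1196],
       [  0.    ,   0.    ,   1.    ]]), 'tool_from_camera': array([[   0.0006,   -0.9531,   -0.3028,   76.7665],
       [   1.    ,    0.0004,    0.0008,    0.0826],
       [  -0.0006,   -0.3028,    0.9531, -141.5945],
       [   0.    ,    0.    ,    0.    ,    1.    ]])}
{'time': 0.1, 'joint_pos': array([-1.1914,  0.3536,  1.634 , -0.    ,  1.1552, -0.0024]), 'dq': array([ 0.    , -0.0027, -0.0015,  0.0001,  0.    ,  0.0012]), 'effort': array([ -0.0001, -60.6358, -34.2822,  -0.0001,   0.004 ,  -0.    ]), 'ee_pos': array([ 232.7149, -579.6102,  230.6573]), 'tool_rot': array([-3.0833, -0.5959,  0.0004]), 'contact_force': array([-0.2867,  0.6792,  0.5727]), 'moment': array([-0.0148, -0.0109,  0.0378]), 'gripper_width': 1.0002613890755434} 18.700000000000003
```

View pics/scene0.png

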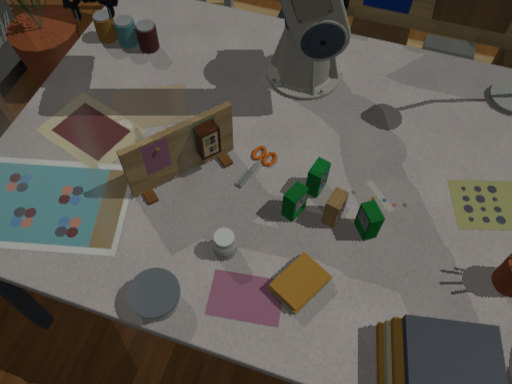

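View pics/top0.png

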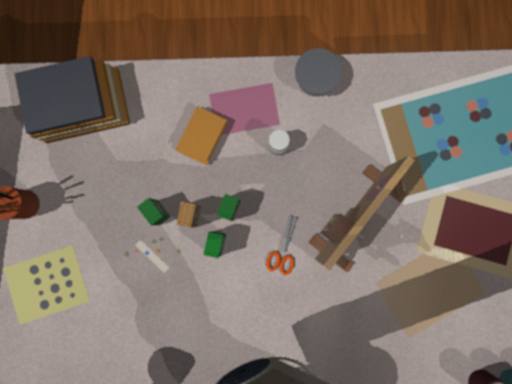

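The scene picture has the board at the left (150,150) with a pink paper at (156,155) and the dark neighbour at (208,140). A light-wood block stands at (336,207), with three green blocks at (318,177), (294,201) and (369,219). In the top view the wood block is at (187,214), the greens at (152,211), (228,207) and (214,244), and the board top edge runs from (410,160) to (328,265). The candidate is the wood block. I'll confirm it in an enlarged crop.

```bash
cat > h.py <<'E'
from plant import r, optics
import cv2,numpy as np
from scipy.spatial.transform import Rotation as R
np.set_printoptions(precision=4,suppress=True)
def cam(n):
    c=optics.get_calibration(n)
    if n=="wrist":
        s=r.get_state();T=np.eye(4);T[:3,:3]=R.from_rotvec(s["tool_rot"]).as_matrix();T[:3,3]=s["ee_pos"]
        M=T@c["tool_from_camera"];return c["mtx"],M[:3,:3],M[:3,3]
    return c["mtx"],R.from_rotvec(c["orientation"]).as_matrix(),c["position"]
def ray(c,uv):
    K,M,p=c;d=M@np.linalg.inv(K)@np.array([uv[0],uv[1],1.]);return p,d/np.linalg.norm(d)
def plane(c,uv,z):
    p,d=ray(c,uv);return p+d*(z-p[2])/d[2]
def tri(c1,a,c2,b):
    p,d=ray(c1,a);q,e=ray(c2,b)
    s,t=np.linalg.lstsq(np.stack([d,-e],1),q-p,rcond=None)[0]
    return (p+s*d+q+t*e)/2,np.linalg.norm(p+s*d-q-t*e)
def proj(c,X):
    K,M,p=c;v=K@(M.T@(np.array(X)-p));return v[:2]/v[2]
def shot(name,f):
    c=cam(name);im=optics.snapshot(name)[:,:,::-1].copy();cv2.imwrite("pics/"+f,im)
    np.savez("pics/"+f[:-4]+".npz",K=c[0],M=c[1],p=c[2]);return c,im
def load(f):
    z=np.load("pics/"+f[:-4]+".npz");return (z["K"],z["M"],z["p"]),cv2.imread("pics/"+f)
E
python3 - <<'E'
from h import *
s,t=cam("scene"),cam("top")
A=cv2.imread("pics/scene0.png");B=cv2.imread("pics/top0.png")
c1=cv2.resize(A[150:250,270:395],None,fx=4,fy=4,interpolation=cv2.INTER_CUBIC)
c2=cv2.resize(A[95:210,110:245],None,fx=3.5,fy=3.5,interpolation=cv2.INTER_CUBIC)[:400]
c1=c1[:,:400] if 0 else c1
im=np.hstack([c1[:400,:],cv2.resize(A[105:205,110:185],None,fx=4,fy=4,interpolation=cv2.INTER_CUBIC)])
cv2.imwrite("pics/crop1.png",im);print(im.shape)
print("frame",plane(t,(187,214),100),"board ends",plane(t,(410,160),200),plane(t,(328,265),200))
for n,a in(("jar",(279,141)),("books",(203,134)),("sc",(287,240))):print(n,plane(t,a,20))
E
```

```text
(400, 800, 3)
frame [510.4696 215.6544 100.    ] board ends [ 619.9374 -317.0441  200.    ] [ 384.6398 -120.8065  200.    ]
jar [704.9729 -23.9561  20.    ]
books [729.6496 182.7466  20.    ]
sc [436.6542 -38.2859  20.    ]
```

View pics/crop1.png

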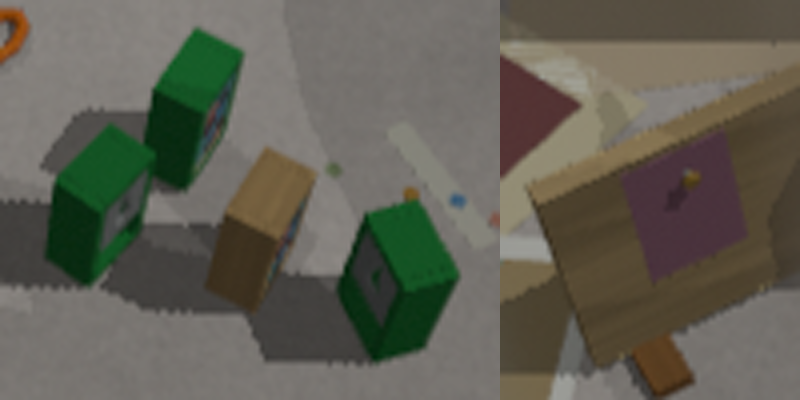

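The crop confirms the light-wood block: it is the only wood one, its teal collage shows on the right face (towards +y), and the three look-alikes are green. The bare brass screw head shows at crop (690,178), which is scene pixel (157.5,149.5).

```bash
cat >> h.py <<'E'
def down(yaw,tilt=0):
    c,s=np.cos(yaw),np.sin(yaw)
    return np.array([[c,s,0],[s,-c,0],[0,0,-1.]])@R.from_euler("y",-tilt).as_matrix()
def plan(p,Rt,n,hand=1,start=None):
    """rows (units) from the present pose (or start) to p,Rt in n rows; prints them and returns the end"""
    if start is None:
        s=r.get_state();p0,R0=s["ee_pos"],R.from_rotvec(s["tool_rot"]).as_matrix()
    else:p0,R0=start
    p0=np.array(p0,float);q=p0;M=R0;w=R.from_matrix(R0.T@Rt).as_rotvec()/n;out=[]
    for i in range(1,n+1):
        l=np.round(M.T@(p0+(np.array(p)-p0)*i/n-q)/50,3);a=np.round(np.degrees(w)/5,3)
        q=q+M@l*50;M=M@R.from_rotvec(np.radians(a*5)).as_matrix();out.append((l.tolist(),a.tolist()))
    for o in out:print(*o,hand)
    return q,M
E
python3 - <<'E'
from h import *
s,t=cam("scene"),cam("top")
S=plane(s,(157.5,149.5),166);print("S",S,proj(t,S))
# board top ends (front edge) in the scene: crop px (525,190)->(116,152); far end (233,106)
for z in(200,):print(plane(s,(117,152),z),plane(s,(232,106),z))
n=np.array([.64,.768,0]);yaw=np.arctan2(.768,.64);Rt=down(yaw,np.radians(40))
T=optics.get_calibration("wrist")["tool_from_camera"]
ax=Rt@T[:3,2];cp=S-260*ax;p=cp-Rt@T[:3,3];print("tcp",p, "yaw",yaw)
s0=r.get_state()
m=s0["ee_pos"]+[0,0,60]
e=plan(p+[0,0,0],Rt,10)
E
```

```text
S [ 560.015  -247.1899  166.    ] [376.9278 187.8721]
[ 621.2955 -321.9659  200.    ] [ 388.3982 -106.4147  200.    ]
tcp [ 604.4586 -193.4113  246.0931] yaw 0.8760580505981934
[0.978, -0.44, -0.03] [-0.199, -0.784, -0.542] 1
[0.993, -0.392, -0.105] [-0.199, -0.784, -0.542] 1
[1.0, -0.342, -0.18] [-0.199, -0.784, -0.542] 1
[1.001, -0.291, -0.254] [-0.199, -0.784, -0.542] 1
[0.993, -0.239, -0.326] [-0.199, -0.784, -0.542] 1
[0.978, -0.186, -0.398] [-0.199, -0.784, -0.542] 1
[0.957, -0.133, -0.466] [-0.199, -0.784, -0.542] 1
[0.927, -0.079, -0.533] [-0.199, -0.784, -0.542] 1
[0.891, -0.027, -0.597] [-0.199, -0.784, -0.542] 1
[0.849, 0.025, -0.655] [-0.199, -0.784, -0.542] 1
```

Call:
{"op": "send_rows", "data": {
  "commands": [
    {"linear": [0.97,-0.44,-0.33],"angular": [-0.2,-0.5,-0.54],"hand": 1},
    {"linear": [0.97,-0.39,-0.4],"angular": [-0.2,-0.78,-0.54],"hand": 1},
    {"linear": [0.97,-0.34,-0.4],"angular": [-0.2,-0.78,-0.54],"hand": 1},
    {"linear": [1.0,-0.29,-0.25],"angular": [-0.2,-0.78,-0.54],"hand": 1},
    {"linear": [1.0,-0.24,-0.33],"angular": [-0.2,-0.78,-0.54],"hand": 1},
    {"linear": [1.0,-0.19,-0.4],"angular": [-0.2,-0.78,-0.54],"hand": 1},
    {"linear": [0.96,-0.13,-0.47],"angular": [-0.2,-0.78,-0.54],"hand": 1},
    {"linear": [0.93,-0.08,-0.45],"angular": [-0.2,-0.78,-0.54],"hand": 1},
    {"linear": [0.9,-0.03,-0.45],"angular": [-0.2,-0.78,-0.54],"hand": 1},
    {"linear": [0.9,0,-0.4],"angular": [-0.2,-0.78,-0.54],"hand": 1}
  ]
}}

```text
time: 1.35
ee_pos: [603.8, -190.4, 272.7]
tool_rot: [2.445, 1.145, -0.874]
contact_force: [0.2, -0.3, 0.7]
gripper_width: 1.002
```

Run:
```python
from h import *
s=r.get_state();print(s["time"],s["ee_pos"],np.abs(s["dq"]).max());c,im=shot("wrist","w1.png")
print(R.from_rotvec(s["tool_rot"]).as_matrix())
```

```text
1.35 [ 603.7782 -190.4377  272.7332] 0.6450234058467809
[[ 0.4963  0.7718 -0.3975]
 [ 0.5874 -0.6357 -0.5008]
 [-0.6392  0.015  -0.7689]]
```

View pics/w1.png

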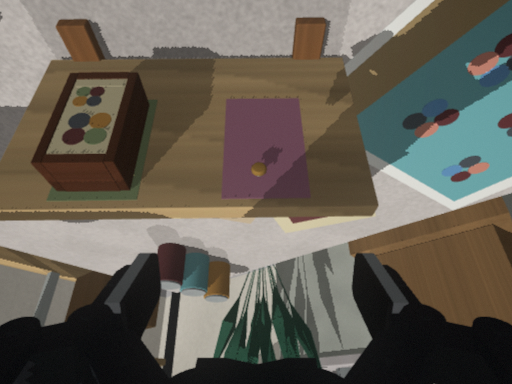

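Seen inverted, the screw head is at (258,169) on the paper (222..310, 97..200). The neighbour is at the left and the board's front top edge is near v≈207. The arm was still drifting, so I'll take two settled views with a side baseline.

Call:
{"op": "send_rows", "data": {
  "commands": [
    {"linear": [0,0.5,0.3],"angular": [0,0,0],"hand": 1},
    {"linear": [0,0.5,0.3],"angular": [0,0,0],"hand": 1},
    {"linear": [0,0.3,0],"angular": [0,0,0],"hand": 1},
    {"linear": [0,0,0],"angular": [0,0,0],"hand": 1},
    {"linear": [0,0,0],"angular": [0,0,0],"hand": 1},
    {"linear": [0,0,0],"angular": [0,0,0],"hand": 1},
    {"linear": [0,0,0],"angular": [0,0,0],"hand": 1},
    {"linear": [0,0,0],"angular": [0,0,0],"hand": 1},
    {"linear": [0,0,0],"angular": [0,0,0],"hand": 1},
    {"linear": [0,0,0],"angular": [0,0,0],"hand": 1}
  ]
}}

```text
time: 2.65
ee_pos: [646.2, -240.8, 244.9]
tool_rot: [2.439, 1.159, -0.879]
contact_force: [1.0, 0.4, -0.9]
gripper_width: 1.004
```

Run:
```python
from h import *
s=r.get_state();print(s["time"],s["ee_pos"],np.abs(s["dq"]).max());c,im=shot("wrist","w2.png")
```

```text
2.65 [ 646.1829 -240.8111  244.887 ] 0.001680252416712531
```

Call:
{"op": "send_rows", "data": {
  "commands": [
    {"linear": [0,-0.7,0],"angular": [0,0,0],"hand": 1},
    {"linear": [0,-0.7,0],"angular": [0,0,0],"hand": 1},
    {"linear": [0,-0.7,0],"angular": [0,0,0],"hand": 1},
    {"linear": [0,0,0],"angular": [0,0,0],"hand": 1},
    {"linear": [0,0,0],"angular": [0,0,0],"hand": 1},
    {"linear": [0,0,0],"angular": [0,0,0],"hand": 1},
    {"linear": [0,0,0],"angular": [0,0,0],"hand": 1},
    {"linear": [0,0,0],"angular": [0,0,0],"hand": 1},
    {"linear": [0,0,0],"angular": [0,0,0],"hand": 1},
    {"linear": [0,0,0],"angular": [0,0,0],"hand": 1}
  ]
}}

```text
time: 3.95
ee_pos: [564.4, -175.1, 243.2]
tool_rot: [2.44, 1.156, -0.877]
contact_force: [-0.1, 0.3, -1.1]
gripper_width: 0.999
```

Run:
```python
from h import *
s=r.get_state();print(s["time"],s["ee_pos"],np.abs(s["dq"]).max());shot("wrist","w3.png")
I=[]
for f in("w2.png","w3.png"):
    c,im=load(f);hsv=cv2.cvtColor(im,cv2.COLOR_BGR2HSV)
    pp=cv2.inRange(hsv,(140,40,40),(178,255,200))
    k=max(cv2.findContours(pp,0,2)[0],key=cv2.contourArea);x,y,w,h=cv2.boundingRect(k);print(f,"paper",x,y,w,h)
    roi=hsv[y:y+h,x:x+w];br=cv2.inRange(roi,(8,100,80),(32,255,255))
    ks=sorted(cv2.findContours(br,0,2)[0],key=cv2.contourArea)[-2:]
    for q in ks:
        (u,v),rad=cv2.minEnclosingCircle(q);m=cv2.moments(q);print(" brass",u+x,v+y,rad,m["m00"],(m["m10"]/max(m["m00"],1)+x,m["m01"]/max(m["m00"],1)+y))
    I.append(cv2.resize(im[y-20:y+h+20,x-50:x+w+50],(400,300),interpolation=cv2.INTER_CUBIC))
    print([q.tolist() for q in cv2.approxPolyDP(cv2.convexHull(k),5,True)[:,0]])
g=[cv2.imread("pics/w2.png"),cv2.imread("pics/w3.png")]
g=np.vstack([np.hstack([x[60:240] for x in g])]);g=cv2.resize(g,(800,141));I=np.hstack(I)
cv2.imwrite("pics/v23.png",np.vstack([I,g]))
```

```text
3.95 [ 564.4171 -175.0553  243.1896] 0.0021435190949038426
w2.png paper 130 110 102 113
 brass 172.1315803527832 189.34210205078125 8.29896354675293 173.0 (171.89980732177264, 189.5)
 brass 141.0 140.0 31.953189849853516 907.0 (138.15306872473354, 135.28757809628814)
[[231, 110], [227, 220], [130, 221], [154, 110]]
w3.png paper 269 110 103 114
 brass 313.1829261779785 190.08536529541016 8.404034614562988 184.5 (313.34778681120144, 189.68834688346885)
 brass 360.0 161.5 52.6617546081543 1131.5 (363.4522020916188, 143.60804242156428)
[[346, 110], [371, 222], [274, 222], [269, 110]]
```

View pics/v23.png

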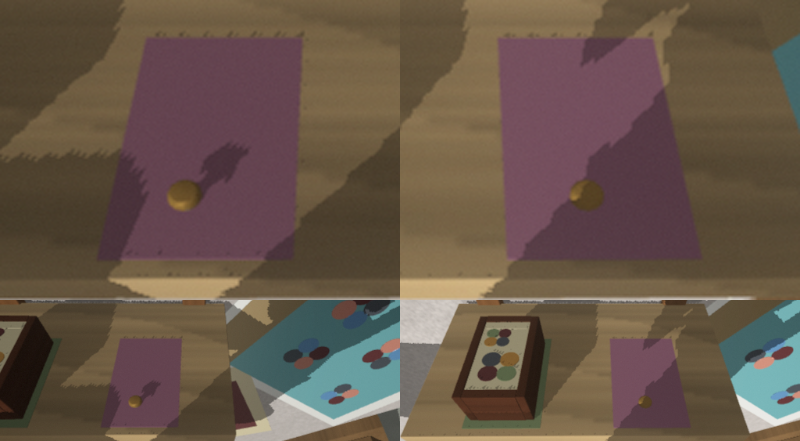

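Run:
```python
from h import *
(c2,i2),(c3,i3)=load("w2.png"),load("w3.png")
P2=[(154,110),(231,110),(227.5,221),(130,221.5)];P3=[(269,110),(346,110),(371.5,222.5),(273.5,222.5)]
X=[]
for a,b in zip(P2,P3):
    x,e=tri(c2,a,c3,b);X.append(x);print("paper",x,e)
X=np.array(X);print("widths",np.linalg.norm(X[1]-X[0]),np.linalg.norm(X[2]-X[3]),"heights",X[3]-X[0])
S,e=tri(c2,(172.,189.4),c3,(313.2,189.9));print("screw",S,e)
for c,im in((c2,i2),(c3,i3)):
    g=cv2.GaussianBlur(im,(3,3),0).astype(float).sum(2)
    pts=[]
    for u in range(60,360,20):
        d=np.diff(g[205:260,u]);k=np.argsort(-abs(d))[:3];print(u,[(205+int(j),int(d[j])) for j in sorted(k)],end=' ')
    print()
```

```text
paper [ 533.5896 -234.1849   76.2711] 0.37310899730639563
paper [ 587.884  -278.5775   76.6305] 0.21292058938141203
paper [ 588.2036 -279.7076  190.623 ] 0.6997984358097086
paper [ 532.4737 -235.1405  189.888 ] 0.18049606171033492
widths 70.13355805810241 71.36237591718321 heights [ -1.1159  -0.9557 113.6169]
screw [ 561.575  -246.7252  168.0561] 0.05161718360291688
60 [(241, 92), (242, 114), (243, 59)] 80 [(241, 111), (242, 115), (243, 39)] 100 [(241, 105), (242, 110), (243, 36)] 120 [(241, 81), (242, 89), (243, 30)] 140 [(241, 86), (249, -104), (250, -146)] 160 [(231, 64), (253, -86), (254, -69)] 180 [(230, 57), (231, 70), (232, 38)] 200 [(230, 51), (241, 101), (242, 91)] 220 [(240, 63), (241, 104), (242, 72)] 240 [(240, 64), (241, 104), (242, 75)] 260 [(240, 66), (241, 108), (242, 77)] 280 [(240, 94), (241, 114), (242, 58)] 300 [(255, -41), (256, -94), (257, -93)] 320 [(220, 64), (221, 124), (222, 100)] 340 [(209, 90), (245, -111), (246, -76)] 
60 [(241, -79), (243, 125), (244, 127)] 80 [(241, -80), (243, 111), (244, 120)] 100 [(241, -75), (243, 118), (244, 107)] 120 [(241, -75), (243, 121), (244, 111)] 140 [(243, 89), (252, -141), (253, -120)] 160 [(233, 68), (243, 89), (244, 88)] 180 [(233, 64), (250, -130), (251, -131)] 200 [(233, 62), (252, -77), (253, -109)] 220 [(232, 64), (233, 54), (258, -58)] 240 [(232, 63), (233, 52), (243, 47)] 260 [(232, 66), (242, 63), (243, 60)] 280 [(241, 53), (242, 118), (243, 105)] 300 [(241, 63), (242, 121), (243, 98)] 320 [(241, 76), (242, 123), (243, 83)] 340 [(241, 73), (242, 119), (243, 84)]
```

Run:
```python
from h import *
(c2,i2),(c3,i3)=load("w2.png"),load("w3.png")
L=[]
for c,im,cols,lo in((c2,i2,[60,80,100,120,200,220,240,260,280],236),(c3,i3,[80,100,120,160,260,280,300,320,340],238)):
    g=cv2.GaussianBlur(im,(3,3),0).astype(float).sum(2);P=[]
    for u in cols:
        d=np.clip(np.diff(g[lo:lo+10,u]),0,None);v=lo+.5+(d*np.arange(9)).sum()/d.sum();P.append(plane(c,(u,v),200))
    P=np.array(P);m=P.mean(0);d=np.linalg.svd((P-m)[:,:2])[2][0];d*=np.sign(d[0]);print("back edge",m,d,np.degrees(np.arctan2(d[1],d[0])),"resid",np.abs((P-m)[:,:2]@[-d[1],d[0]]).max())
    L.append((m,d))
d=np.mean([x[1] for x in L],0);d/=np.linalg.norm(d);n=np.array([-d[1],d[0]]);
S=np.array([561.575,-246.725]);pap=np.array([[533.59,-234.18],[587.88,-278.58],[588.2,-279.71],[532.47,-235.14]])
print("d",d,"n",n,"paper dist",pap@n,"back+18",[m[:2]@n+18 for m,_ in L],"screw",S@n,"along",S@d,"paper mid",(pap@d).mean())
```

```text
back edge [ 547.4205 -264.7748  200.    ] [ 0.7713 -0.6364] -39.52743328773907 resid 0.3888800664176981
back edge [ 491.9393 -219.7154  200.    ] [ 0.7724 -0.6352] -39.43241035838401 resid 0.7145662609714001
d [ 0.7718 -0.6358] n [0.6358 0.7718] paper dist [158.5094 158.7574 158.0887 157.0564] back+18 [np.float64(161.68846509678275), np.float64(161.19206014567703)] screw 166.61969547432557 along 590.3198991479476 paper mid 595.9881115004065
```

Run:
```python
from h import *
plan([510,246,300],down(np.pi/2),10)
```

```text
[0.373, -0.614, -0.467] [-0.261, 0.769, -0.753] 1
[0.442, -0.577, -0.452] [-0.261, 0.769, -0.753] 1
[0.51, -0.536, -0.434] [-0.261, 0.769, -0.753] 1
[0.571, -0.49, -0.409] [-0.261, 0.769, -0.753] 1
[0.628, -0.442, -0.379] [-0.261, 0.769, -0.753] 1
[0.68, -0.391, -0.345] [-0.261, 0.769, -0.753] 1
[0.726, -0.337, -0.305] [-0.261, 0.769, -0.753] 1
[0.765, -0.282, -0.263] [-0.261, 0.769, -0.753] 1
[0.798, -0.225, -0.217] [-0.261, 0.769, -0.753] 1
[0.823, -0.167, -0.166] [-0.261, 0.769, -0.753] 1
```

Call:
{"op": "send_rows", "data": {
  "commands": [
    {"linear": [0.5,-0.75,-0.6],"angular": [-0.3,0.9,-0.85],"hand": 1},
    {"linear": [0.55,-0.7,-0.55],"angular": [-0.3,0.9,-0.85],"hand": 1},
    {"linear": [0.62,-0.65,-0.5],"angular": [-0.3,0.9,-0.85],"hand": 1},
    {"linear": [0.7,-0.58,-0.45],"angular": [-0.3,0.9,-0.85],"hand": 1},
    {"linear": [0.77,-0.5,-0.42],"angular": [-0.3,0.9,-0.85],"hand": 1},
    {"linear": [0.84,-0.42,-0.36],"angular": [-0.3,0.9,-0.85],"hand": 1},
    {"linear": [0.9,-0.35,-0.3],"angular": [-0.27,0.85,-0.85],"hand": 1},
    {"linear": [0.95,-0.28,-0.25],"angular": [-0.25,0.85,-0.85],"hand": 1},
    {"linear": [0.6,-0.2,-0.2],"angular": [-0.2,0.6,-0.7],"hand": 1},
    {"linear": [0,0,0],"angular": [0,0,0],"hand": 1}
  ]
}}

```text
time: 5.25
ee_pos: [495.6, 272.2, 311.0]
tool_rot: [-2.193, -2.234, -0.032]
contact_force: [0.4, -0.5, -0.2]
gripper_width: 1.004
```

Run:
```python
from h import *
s=r.get_state();print(s["time"],s["ee_pos"],np.abs(s["dq"]).max());shot("wrist","w4.png")
print(R.from_rotvec(s["tool_rot"]).as_matrix())
```

```text
5.25 [495.5873 272.2303 310.997 ] 0.02384861936959073
[[-0.0188  0.9998  0.0067]
 [ 0.9996  0.0187  0.022 ]
 [ 0.0219  0.0071 -0.9997]]
```

View pics/w4.png

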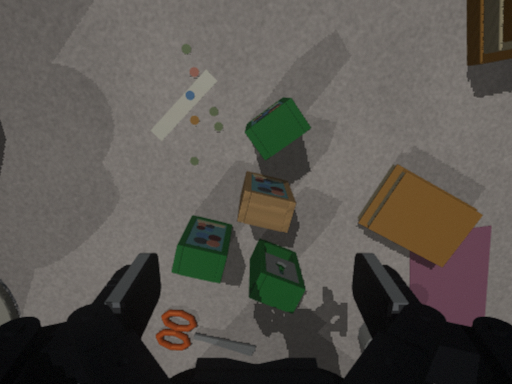

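The wood frame is at (268,205) with its teal picture facing up in the image (+y). Green look-alikes sit at (203,248), (277,277) and (278,127), so finger clearance matters. I'll measure the top faces.

Run:
```python
from h import *
c,im=load("w4.png");hsv=cv2.cvtColor(im,cv2.COLOR_BGR2HSV)
cv2.imwrite("pics/crop4.png",cv2.resize(im[155:320,160:340],None,fx=4,fy=4,interpolation=cv2.INTER_CUBIC)[:600])
w=cv2.inRange(hsv,(8,70,110),(22,200,255));w[:, :225]=0;w[:,310:]=0;w[:160]=0;w[245:]=0
k=max(cv2.findContours(w,0,2)[0],key=cv2.contourArea);rc=cv2.minAreaRect(k);print("wood",rc,cv2.contourArea(k))
B=cv2.boxPoints(rc);print(np.array([plane(c,b,100) for b in B]))
```

```text
wood ((269.5882263183594, 211.64706420898438), (44.141483306884766, 29.58934211730957), 14.03624439239502) 1114.0
[[484.8449 207.8852 100.    ]
 [492.4672 242.0297 100.    ]
 [540.6029 230.3439 100.    ]
 [534.1562 195.5195 100.    ]]
```

View pics/crop4.png

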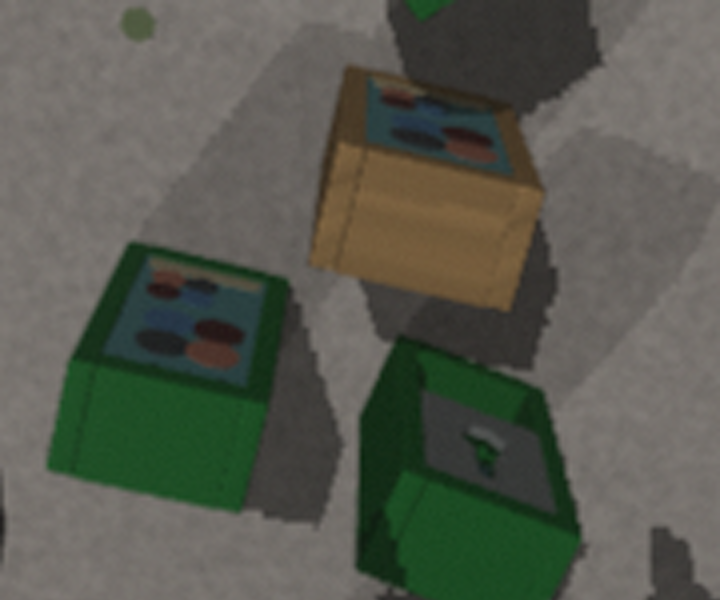

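Run:
```python
from h import *
c,im=load("w4.png")
f=lambda L:np.array([plane(c,(160+a/4,155+b/4),100)[:2] for a,b in L])
W=f([(340,140),(542,188),(512,310),(310,265)]);print(W)
d=(W[1]-W[0]+W[2]-W[3]);d/=np.linalg.norm(d);e=np.array([-d[1],d[0]]);C=W.mean(0)
print("center",C,"yaw y-dir",np.degrees(np.arctan2(d[1],d[0])),"sizes",np.linalg.norm(W[1]-W[0]),np.linalg.norm(W[2]-W[3]),np.linalg.norm(W[3]-W[0]),np.linalg.norm(W[2]-W[1]))
for nm,L in(("gl",[(73,360),(268,405),(242,510),(48,467)]),("gb",[(405,475),(580,545)])):
    G=f(L)-C;print(nm,"along width, toward picture\n",np.c_[G@d,G@e])
# check height with top/scene camera: triangulate the top centre
T=cv2.imread("pics/top0.png");h=cv2.cvtColor(T,cv2.COLOR_BGR2HSV);m=cv2.inRange(h,(8,70,60),(22,220,255));m[:,:170]=0;m[:,205:]=0;m[:195]=0;m[235:]=0
k=max(cv2.findContours(m,0,2)[0],key=cv2.contourArea);print("top cam",cv2.minAreaRect(k),proj(cam("top"),[*C,100]))
s=cam("scene")
print("scene predicted corners crop1 px",[(4*(proj(s,[*w,100])-[270,150])).round().tolist() for w in W])
for a,b in zip([(245,190),(295.5,202),(288,232.5)],[(318,175),(275,235),(222,205)]):pass
# scene-crop corners: (265,148),(318,175),(222,205)
for i,b in((0,(318,175)),(3,(265,148)),(2,(222,205))):
    a=[(340,140),(542,188),(512,310),(310,265)][i]
    print(i,tri(c,(160+a[0]/4,155+a[1]/4),s,(270+b[0]/4,150+b[1]/4)))
```

```text
[[484.9534 244.1409]
 [541.5845 231.1224]
 [534.8988 194.1059]
 [476.796  207.0223]]
center [509.5582 219.0979] yaw y-dir -12.737308917216613 sizes 58.108201148772906 59.52119085520903 38.00436311182526 37.61545636303939
gl along width, toward picture
 [[ -89.4564  -63.9693]
 [ -31.4178  -64.7717]
 [ -31.497  -100.7153]
 [ -90.5696 -100.05  ]]
gb along width, toward picture
 [[ 13.2985 -77.7299]
 [ 70.8695 -88.4453]]
top cam ((188.03846740722656, 214.30770874023438), (21.37666130065918, 24.514516830444336), 11.309932708740234) [185.6419 214.3939]
scene predicted corners crop1 px [[316.0, 170.0], [276.0, 236.0], [221.0, 211.0], [262.0, 144.0]]
0 (array([485.5928, 244.8369,  97.0844]), np.float64(3.261568043120955))
3 (array([477.5388, 208.1181,  99.0729]), np.float64(3.1152968387875997))
2 (array([533.8381, 194.6126, 104.186 ]), np.float64(2.6698703882481873))
```

The top corners triangulate at z≈97–104 (expected 100), sizes are 58–60 × 38, and the greens are 45 mm or more clear. Moving to above the frame.

Run:
```python
from h import *
plan([509.6,219.1,135],down(np.radians(77.3)),8)
```

```text
[-0.14, 0.03, 0.436] [0.005, -0.03, 0.343] 1
[-0.138, 0.034, 0.436] [0.005, -0.03, 0.343] 1
[-0.136, 0.038, 0.437] [0.005, -0.03, 0.343] 1
[-0.133, 0.042, 0.437] [0.005, -0.03, 0.343] 1
[-0.131, 0.047, 0.437] [0.005, -0.03, 0.343] 1
[-0.128, 0.051, 0.438] [0.005, -0.03, 0.343] 1
[-0.126, 0.054, 0.438] [0.005, -0.03, 0.343] 1
[-0.123, 0.059, 0.438] [0.005, -0.03, 0.343] 1
```

Call:
{"op": "send_rows", "data": {
  "commands": [
    {"linear": [-0.14,0.03,0.44],"angular": [0,-0.03,0.34],"hand": 1},
    {"linear": [-0.14,0.03,0.44],"angular": [0,-0.03,0.34],"hand": 1},
    {"linear": [-0.14,0.04,0.44],"angular": [0,-0.03,0.34],"hand": 1},
    {"linear": [-0.13,0.04,0.44],"angular": [0,-0.03,0.34],"hand": 1},
    {"linear": [-0.13,0.05,0.44],"angular": [0,-0.03,0.34],"hand": 1},
    {"linear": [-0.13,0.05,0.44],"angular": [0,-0.03,0.34],"hand": 1},
    {"linear": [-0.13,0.05,0.44],"angular": [0,-0.03,0.34],"hand": 1},
    {"linear": [-0.12,0.06,0.44],"angular": [0,-0.03,0.34],"hand": 1},
    {"linear": [0,0,0],"angular": [0,0,0],"hand": 1},
    {"linear": [0,0,0],"angular": [0,0,0],"hand": 1}
  ]
}}

```text
time: 6.55
ee_pos: [510.9, 204.8, 125.4]
tool_rot: [2.465, 1.932, -0.019]
contact_force: [0.1, 0.5, 0.2]
gripper_width: 0.996
```

Run:
```python
from h import *
s=r.get_state();print(s["time"],s["ee_pos"]);c,im=shot("wrist","w5.png")
hsv=cv2.cvtColor(im,cv2.COLOR_BGR2HSV)
w=cv2.inRange(hsv,(8,70,110),(22,200,255));ks=sorted(cv2.findContours(w,0,2)[0],key=cv2.contourArea)[-2:]
for k in ks:
    B=cv2.boxPoints(cv2.minAreaRect(k));print(cv2.contourArea(k),B.round(1).tolist());Q=np.array([plane(c,b,100)[:2] for b in B]);print(Q,Q.mean(0))
plan([509.6,219.1,56],down(np.radians(77.3)),4)
```

```text
6.55 [510.9225 204.8209 125.3564]
4047.0 [[454.0, 62.0], [511.0, 62.0], [511.0, 202.0], [454.0, 202.0]]
[[620.4332 267.8601]
 [646.1442 261.558 ]
 [646.0489 190.2911]
 [616.6715 197.5075]] [632.3244 229.3042]
6838.5 [[188.89999389648438, 178.0], [302.0, 175.6999969482422], [303.29998779296875, 241.3000030517578], [190.3000030517578, 243.6999969482422]]
[[484.1968 243.6516]
 [541.211  230.9536]
 [534.5894 193.8403]
 [473.5821 207.3485]] [508.3948 218.9485]
[0.073, -0.023, 0.346] [-0.0, 0.044, -0.055] 1
[0.072, -0.023, 0.346] [-0.0, 0.044, -0.055] 1
[0.071, -0.022, 0.346] [-0.0, 0.044, -0.055] 1
[0.069, -0.022, 0.347] [-0.0, 0.044, -0.055] 1
```

View pics/w5.png

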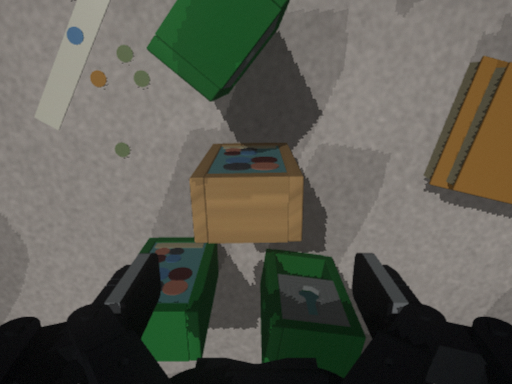

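The close view agrees: the top face is at (190–303, 176–243), its centre is (508.4,218.9), and no green block lies in the fingers' path. Descending and gripping.

Call:
{"op": "send_rows", "data": {
  "commands": [
    {"linear": [0.14,-0.05,0.1],"angular": [0,0.09,-0.1],"hand": 1},
    {"linear": [0.14,-0.04,0.1],"angular": [0,0.09,-0.1],"hand": 1},
    {"linear": [0,0,0.3],"angular": [0,0,0],"hand": 1},
    {"linear": [0,0,0.3],"angular": [0,0,0],"hand": 1},
    {"linear": [0,0,0.3],"angular": [0,0,0],"hand": 1},
    {"linear": [0,0,0.2],"angular": [0,0,0],"hand": 1},
    {"linear": [0,0,0.06],"angular": [0,0,0],"hand": 1},
    {"linear": [0,0,0],"angular": [0,0,0],"hand": 1},
    {"linear": [0,0,0],"angular": [0,0,0],"hand": 1},
    {"linear": [0,0,0],"angular": [0,0,0],"hand": 1}
  ]
}}

```text
time: 7.85
ee_pos: [510.5, 221.4, 53.8]
tool_rot: [-2.453, -1.963, -0.005]
contact_force: [-0.4, -0.6, -0.4]
gripper_width: 0.997
```

Run:
```python
from h import *
s=r.get_state();print(s["time"],s["ee_pos"],s["contact_force"],s["gripper_width"])
M=R.from_rotvec(s["tool_rot"]).as_matrix();print(M,np.degrees(np.arctan2(M[1,0],M[0,0])))
plan([509.2,219.0,56],down(np.radians(77.35)),1)
```

```text
7.85 [510.4521 221.369   53.7798] [-0.3505 -0.551  -0.4111] 0.9972116149043412
[[ 0.2192  0.9757  0.0023]
 [ 0.9757 -0.2192  0.002 ]
 [ 0.0025  0.0018 -1.    ]] 77.33669246471632
[-0.052, -0.014, -0.045] [0.02, -0.028, -0.003] 1
```

Call:
{"op": "send_rows", "data": {
  "commands": [
    {"linear": [-0.05,-0.01,-0.05],"angular": [0.02,-0.03,0],"hand": 1},
    {"linear": [0,0,0],"angular": [0,0,0],"hand": 0.6},
    {"linear": [0,0,0],"angular": [0,0,0],"hand": 0.5},
    {"linear": [0,0,0],"angular": [0,0,0],"hand": 0.5},
    {"linear": [0,0,0],"angular": [0,0,0],"hand": 0.5},
    {"linear": [0,0,0],"angular": [0,0,0],"hand": 0.5},
    {"linear": [0,0,0],"angular": [0,0,0],"hand": 0.5},
    {"linear": [0,0,0],"angular": [0,0,0],"hand": 0.5},
    {"linear": [0,0,0],"angular": [0,0,0],"hand": 0.5},
    {"linear": [0,0,0],"angular": [0,0,0],"hand": 0.5}
  ],
  "newtons": 60
}}

```text
time: 9.1
ee_pos: [509.7, 219.0, 57.3]
tool_rot: [2.453, 1.963, 0.001]
contact_force: [-1.1, -0.4, 0.8]
gripper_width: 0.698
```

Run:
```python
from h import *
s=r.get_state();print(s["time"],s["ee_pos"],s["contact_force"],s["moment"],s["gripper_width"])
M=R.from_rotvec(s["tool_rot"]).as_matrix();print(M,np.degrees(np.arctan2(M[1,0],M[0,0])))
```

```text
9.1 [509.7085 219.0442  57.342 ] [-1.0904 -0.3641  0.7935] [-0.0146  0.0014  0.0359] 0.6981486186545178
[[ 0.2193  0.9757  0.001 ]
 [ 0.9757 -0.2193  0.0002]
 [ 0.0004  0.0009 -1.    ]] 77.33111016976777
```

Gripped, opening 59 mm. Lift and carry.

Run:
```python
from h import *
s=r.get_state();R0=R.from_rotvec(s["tool_rot"]).as_matrix()
plan([614.6,-182.3,215],down(np.radians(50.52)),10,.5,start=(s["ee_pos"]+[0,0,160],R0))
```

```text
[-0.737, 0.381, 0.005] [0.001, -0.001, 0.536] 0.5
[-0.719, 0.414, 0.004] [0.001, -0.001, 0.536] 0.5
[-0.698, 0.448, 0.005] [0.001, -0.001, 0.536] 0.5
[-0.677, 0.48, 0.005] [0.001, -0.001, 0.536] 0.5
[-0.653, 0.512, 0.005] [0.001, -0.001, 0.536] 0.5
[-0.629, 0.541, 0.005] [0.001, -0.001, 0.536] 0.5
[-0.603, 0.57, 0.004] [0.001, -0.001, 0.536] 0.5
[-0.575, 0.597, 0.005] [0.001, -0.001, 0.536] 0.5
[-0.547, 0.624, 0.005] [0.001, -0.001, 0.536] 0.5
[-0.517, 0.649, 0.005] [0.001, -0.001, 0.536] 0.5
```

Call:
{"op": "send_rows", "data": {
  "commands": [
    {"linear": [0,0,-0.2],"angular": [0,0,0],"hand": 0.5},
    {"linear": [0,0,-0.4],"angular": [0,0,0],"hand": 0.5},
    {"linear": [0,0,-0.6],"angular": [0,0,0],"hand": 0.5},
    {"linear": [0,0,-0.6],"angular": [0,0,0],"hand": 0.5},
    {"linear": [0,0,-0.6],"angular": [0,0,0],"hand": 0.5},
    {"linear": [0,0,-0.5],"angular": [0,0,0],"hand": 0.5},
    {"linear": [0,0,-0.3],"angular": [0,0,0],"hand": 0.5},
    {"linear": [0,0,0],"angular": [0,0,0],"hand": 0.5},
    {"linear": [0,0,0],"angular": [0,0,0],"hand": 0.5},
    {"linear": [0,0,0],"angular": [0,0,0],"hand": 0.5}
  ]
}}

```text
time: 10.35
ee_pos: [507.5, 218.1, 222.9]
tool_rot: [-2.452, -1.962, 0.005]
contact_force: [-0.2, -0.3, -0.9]
gripper_width: 0.7
```

Call:
{"op": "send_rows", "data": {
  "commands": [
    {"linear": [-0.6,0.3,0],"angular": [0,0,0.5],"hand": 0.5},
    {"linear": [-0.7,0.41,0],"angular": [0,0,0.54],"hand": 0.5},
    {"linear": [-0.7,0.45,0],"angular": [0,0,0.54],"hand": 0.5},
    {"linear": [-0.68,0.48,0],"angular": [0,0,0.54],"hand": 0.5},
    {"linear": [-0.65,0.51,0],"angular": [0,0,0.54],"hand": 0.5},
    {"linear": [-0.63,0.54,0],"angular": [0,0,0.54],"hand": 0.5},
    {"linear": [-0.6,0.57,0],"angular": [0,0,0.54],"hand": 0.5},
    {"linear": [-0.57,0.6,0],"angular": [0,0,0.54],"hand": 0.5},
    {"linear": [-0.5,0.6,0],"angular": [0,0,0.54],"hand": 0.5},
    {"linear": [-0.3,0.4,0],"angular": [0,0,0.3],"hand": 0.5}
  ]
}}

```text
time: 11.6
ee_pos: [604.4, -166.0, 212.5]
tool_rot: [-2.828, -1.352, 0.025]
contact_force: [0.3, -0.4, -1.9]
gripper_width: 0.694
```

```bash
cat >> h.py <<'E'
Y=np.radians(50.52);d_=np.array([np.sin(Y),-np.cos(Y)]);n_=np.array([np.cos(Y),np.sin(Y)])
def st():
    s=r.get_state();M=R.from_rotvec(s["tool_rot"]).as_matrix();p=s["ee_pos"];f=s["contact_force"]
    print("t %.2f  n %.2f  d %.2f  z %.2f | Fn %.2f Fd %.2f Fz %.2f | yaw %.2f tiltx %.2f tilty %.2f w %.3f"%(s["time"],p[:2]@n_,p[:2]@d_,p[2],f[:2]@n_,f[:2]@d_,f[2],np.degrees(np.arctan2(M[1,0],M[0,0])),np.degrees(M[2,0]),np.degrees(M[2,1]),s["gripper_width"]),"M",s["moment"])
def tgt(n,d,z,k=1):
    p=np.r_[d_*d+n_*n,z];plan(p,down(Y),k,.5)
E
python3 - <<'E'
from h import *
st();tgt(215,590.3,165,4)
E
```

```text
t 11.60  n 256.18  d 572.06  z 212.46 | Fn -0.10 Fd 0.49 Fz -1.89 | yaw 51.12 tiltx -0.66 tilty -0.76 w 0.694 M [-0.0196 -0.0412 -0.0069]
[-0.204, 0.092, 0.238] [-0.038, 0.033, 0.03] 0.5
[-0.205, 0.092, 0.239] [-0.038, 0.033, 0.03] 0.5
[-0.205, 0.092, 0.238] [-0.038, 0.033, 0.03] 0.5
[-0.205, 0.091, 0.237] [-0.038, 0.033, 0.03] 0.5
```

Call:
{"op": "send_rows", "data": {
  "commands": [
    {"linear": [-0.2,0.09,0.24],"angular": [-0.04,0.03,0.03],"hand": 0.5},
    {"linear": [-0.2,0.09,0.24],"angular": [-0.04,0.03,0.03],"hand": 0.5},
    {"linear": [-0.2,0.09,0.24],"angular": [-0.04,0.03,0.03],"hand": 0.5},
    {"linear": [-0.2,0.09,0.24],"angular": [-0.04,0.03,0.03],"hand": 0.5},
    {"linear": [0,0,0],"angular": [0,0,0],"hand": 0.5},
    {"linear": [0,0,0],"angular": [0,0,0],"hand": 0.5},
    {"linear": [0,0,0],"angular": [0,0,0],"hand": 0.5},
    {"linear": [0,0,0],"angular": [0,0,0],"hand": 0.5},
    {"linear": [0,0,0],"angular": [0,0,0],"hand": 0.5},
    {"linear": [0,0,0],"angular": [0,0,0],"hand": 0.5}
  ]
}}

```text
time: 12.85
ee_pos: [591.1, -208.1, 160.4]
tool_rot: [-2.839, -1.343, 0.001]
contact_force: [0.3, 0.5, -2.7]
gripper_width: 0.694
```

Run:
```python
from h import *
st();c,im=shot("wrist","w6.png");s=r.get_state();z=s["ee_pos"][2]+42.7
print("frame top corners px expected",[proj(c,[*(s["ee_pos"][:2]+a*d_+b*n_),z]).round(1).tolist() for a,b in((-30,19),(30,19),(30,-19),(-30,-19))])
tgt(203,590.3,165.1)
```

```text
t 12.85  n 215.20  d 588.53  z 160.41 | Fn 0.52 Fd -0.10 Fz -2.67 | yaw 50.64 tiltx -0.00 tilty -0.05 w 0.694 M [-0.0085 -0.0077  0.026 ]
frame top corners px expected [[167.5, 266.9], [346.4, 267.3], [337.6, 358.2], [175.5, 357.8]]
[-0.244, 0.034, -0.094] [-0.01, 0.001, 0.024] 0.5
```

View pics/w6.png

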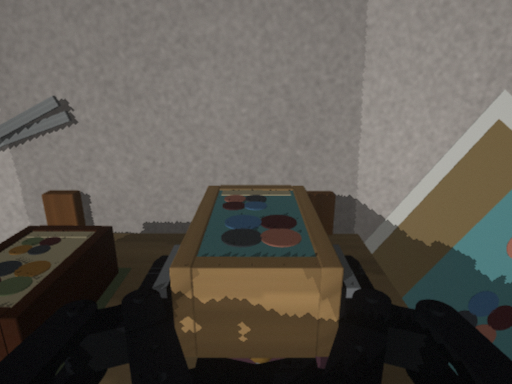

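The held frame's top face is at (172,268)–(343,265)–(330,357)–(180,360), within about 4 px of the prediction. A sliver of the brass head shows at about (260,360), just past the back edge. I'll use it to check the side offset.

Run:
```python
from h import *
c,im=load("w6.png")
S=np.r_[d_*590.3+n_*167,168];print("screw px",proj(c,S), proj(c,np.r_[d_*590.3+n_*169.5,174]))
hsv=cv2.cvtColor(im[352:375,235:285],cv2.COLOR_BGR2HSV)
for y in range(0,22,2):print(352+y,' '.join("%d/%d/%d"%tuple(x) for x in hsv[y,12:40:2]))
# frame side edges: gradient along rows 290,320,340
g=cv2.cvtColor(im,cv2.COLOR_BGR2GRAY).astype(int)
```

```text
screw px [259.7648 350.1804] [259.9321 355.4336]
352 18/117/74 17/128/72 17/126/73 17/124/72 17/124/74 17/128/74 17/122/73 17/128/74 16/124/74 17/122/73 16/129/73 17/122/75 17/128/74 17/126/73
354 17/128/72 16/122/73 17/129/73 17/124/74 17/126/73 17/128/72 18/128/74 17/124/74 17/129/73 17/124/74 18/124/72 17/126/73 18/122/73 17/126/73
356 17/122/69 17/120/72 17/124/70 17/124/72 16/126/71 17/126/71 17/127/70 17/122/73 16/122/71 17/129/69 16/126/71 17/124/72 17/126/71 16/124/72
358 1/81/66 10/105/63 18/154/88 18/156/98 18/157/96 19/157/96 18/155/97 18/155/94 19/157/86 18/154/83 18/150/78 18/142/70 11/109/63 3/80/64
360 170/81/63 171/86/62 6/92/72 18/157/104 19/165/108 19/162/107 19/164/106 19/162/104 19/167/93 19/166/86 19/163/75 10/117/63 170/85/54 173/83/49
362 171/81/41 169/87/50 171/86/59 175/89/66 15/110/88 18/101/101 18/138/100 18/160/86 18/169/71 18/153/55 14/112/25 10/64/12 0/93/11 20/77/10
364 6/98/13 60/57/9 0/55/14 173/78/13 15/26/20 15/20/25 60/17/15 15/73/14 6/142/9 30/85/9 20/64/12 30/43/12 15/73/14 8/73/14
366 30/39/13 8/85/12 20/70/11 8/85/12 150/51/10 0/68/15 12/98/13 165/43/12 0/39/13 30/39/13 15/39/13 15/39/13 165/43/12 0/43/12
368 15/102/15 0/23/11 10/85/9 0/0/11 23/93/11 0/57/9 20/59/13 23/93/11 10/64/12 10/64/12 150/32/8 174/128/10 10/70/11 0/55/14
370 60/26/10 30/23/11 20/64/12 15/43/12 150/23/11 10/70/11 6/106/12 8/93/11 10/77/10 15/78/13 20/70/11 30/26/10 23/78/13 30/46/11
372 170/70/11 0/51/10 15/68/15 38/128/8 60/39/13 120/43/6 10/64/12 0/51/10 50/59/13 0/28/9 0/46/11 30/36/7 40/64/12 20/70/11
```

The brass spans u=250–269, so its centre 259.7 matches the prediction of 259.9. The side position is confirmed. Moving to the close standoff.

Call:
{"op": "send_rows", "data": {
  "commands": [
    {"linear": [-0.1,0.02,-0.05],"angular": [0,0,0.02],"hand": 0.5},
    {"linear": [-0.1,0.02,-0.05],"angular": [0,0,0],"hand": 0.5},
    {"linear": [-0.1,0,0],"angular": [0,0,0],"hand": 0.5},
    {"linear": [-0.06,0,0],"angular": [0,0,0],"hand": 0.5},
    {"linear": [0,0,0],"angular": [0,0,0],"hand": 0.5},
    {"linear": [0,0,0],"angular": [0,0,0],"hand": 0.5},
    {"linear": [0,0,0],"angular": [0,0,0],"hand": 0.5},
    {"linear": [0,0,0],"angular": [0,0,0],"hand": 0.5},
    {"linear": [0,0,0],"angular": [0,0,0],"hand": 0.5},
    {"linear": [0,0,0],"angular": [0,0,0],"hand": 0.5}
  ]
}}

```text
time: 14.15
ee_pos: [580.4, -224.4, 165.7]
tool_rot: [-2.84, -1.34, 0.001]
contact_force: [-0.2, 0.7, -1.9]
gripper_width: 0.695
```

Run:
```python
from h import *
st();tgt(194,590.5,165.1)
```

```text
t 14.15  n 195.78  d 590.65  z 165.69 | Fn 0.46 Fd -0.59 Fz -1.89 | yaw 50.53 tiltx -0.01 tilty -0.06 w 0.695 M [ 0.0158 -0.018   0.02  ]
[-0.036, -0.003, 0.012] [-0.012, 0.002, 0.002] 0.5
```

Call:
{"op": "send_rows", "data": {
  "commands": [
    {"linear": [-0.03,0,0.01],"angular": [-0.01,0,0],"hand": 0.5},
    {"linear": [-0.03,0,0],"angular": [0,0,0],"hand": 0.5},
    {"linear": [-0.03,0,0],"angular": [0,0,0],"hand": 0.5},
    {"linear": [-0.025,0,0],"angular": [0,0,0],"hand": 0.5},
    {"linear": [-0.02,0,0],"angular": [0,0,0],"hand": 0.5},
    {"linear": [-0.02,0,0],"angular": [0,0,0],"hand": 0.5},
    {"linear": [-0.02,0,0],"angular": [0,0,0],"hand": 0.5},
    {"linear": [-0.02,0,0],"angular": [0,0,0],"hand": 0.5},
    {"linear": [-0.02,0,0],"angular": [0,0,0],"hand": 0.5},
    {"linear": [-0.02,0,0],"angular": [0,0,0],"hand": 0.5}
  ]
}}

```text
time: 15.4
ee_pos: [572.4, -234.1, 165.2]
tool_rot: [-2.841, -1.341, 0.0]
contact_force: [-0.6, -0.2, -2.1]
gripper_width: 0.695
```

Run:
```python
from h import *
st()
```

```text
t 15.40  n 183.20  d 590.66  z 165.15 | Fn -0.57 Fd -0.36 Fz -2.11 | yaw 50.53 tiltx -0.01 tilty -0.01 w 0.695 M [ 0.0045  0.0084 -0.026 ]
```

No contact yet at n=183, where a miss would have touched at about 188.5, so the head appears to be entering. Continuing gently to the board.

Call:
{"op": "send_rows", "data": {
  "commands": [
    {"linear": [-0.02,0,0],"angular": [0,0,0],"hand": 0.5},
    {"linear": [-0.02,0,0],"angular": [0,0,0],"hand": 0.5},
    {"linear": [-0.02,0,0],"angular": [0,0,0],"hand": 0.5},
    {"linear": [-0.02,0,0],"angular": [0,0,0],"hand": 0.5},
    {"linear": [-0.02,0,0],"angular": [0,0,0],"hand": 0.5},
    {"linear": [0,0,0],"angular": [0,0,0],"hand": 0.5},
    {"linear": [0,0,0],"angular": [0,0,0],"hand": 0.5},
    {"linear": [0,0,0],"angular": [0,0,0],"hand": 0.5},
    {"linear": [0,0,0],"angular": [0,0,0],"hand": 0.5},
    {"linear": [0,0,0],"angular": [0,0,0],"hand": 0.5}
  ]
}}

```text
time: 16.65
ee_pos: [569.0, -238.2, 165.2]
tool_rot: [-2.841, -1.341, 0.0]
contact_force: [1.0, -0.4, -2.4]
gripper_width: 0.701
```

Run:
```python
from h import *
st()
```

```text
t 16.65  n 177.88  d 590.65  z 165.19 | Fn 0.35 Fd 0.98 Fz -2.41 | yaw 50.53 tiltx -0.01 tilty -0.01 w 0.701 M [-0.0123  0.0223 -0.0154]
```

Call:
{"op": "send_rows", "data": {
  "commands": [
    {"linear": [-0.015,0,0],"angular": [0,0,0],"hand": 0.5},
    {"linear": [-0.015,0,0],"angular": [0,0,0],"hand": 0.5},
    {"linear": [-0.015,0,0],"angular": [0,0,0],"hand": 0.5},
    {"linear": [-0.015,0,0],"angular": [0,0,0],"hand": 0.5},
    {"linear": [-0.015,0,0],"angular": [0,0,0],"hand": 0.5},
    {"linear": [-0.015,0,0],"angular": [0,0,0],"hand": 0.5},
    {"linear": [-0.015,0,0],"angular": [0,0,0],"hand": 0.5},
    {"linear": [-0.015,0,0],"angular": [0,0,0],"hand": 0.5},
    {"linear": [0,0,0],"angular": [0,0,0],"hand": 0.5},
    {"linear": [0,0,0],"angular": [0,0,0],"hand": 0.5}
  ]
}}

```text
time: 17.9
ee_pos: [569.1, -238.2, 165.4]
tool_rot: [-2.838, -1.34, -0.014]
contact_force: [1.4, 0.7, -2.6]
gripper_width: 0.694
```

Run:
```python
from h import *
st()
```

```text
t 17.90  n 177.94  d 590.71  z 165.36 | Fn 1.43 Fd 0.60 Fz -2.59 | yaw 50.55 tiltx 0.54 tilty 0.06 w 0.694 M [ 0.1324 -0.1239  0.0275]
```

Contact came at n=177.9, which is the expected board plane (158.5+19), so the head is through the plate. Now I'll level out the slight tilt, keep a light press and start sliding down.

Call:
{"op": "send_rows", "data": {
  "commands": [
    {"linear": [0,0,0],"angular": [0,-0.1,0],"hand": 0.5},
    {"linear": [-0.01,0,0.03],"angular": [0,0,0],"hand": 0.5},
    {"linear": [-0.01,0,0.03],"angular": [0,0,0],"hand": 0.5},
    {"linear": [-0.01,0,0.03],"angular": [0,0,0],"hand": 0.5},
    {"linear": [-0.01,0,0.03],"angular": [0,0,0],"hand": 0.5},
    {"linear": [-0.01,0,0.03],"angular": [0,0,0],"hand": 0.5},
    {"linear": [0,0,0],"angular": [0,0,0],"hand": 0.5},
    {"linear": [0,0,0],"angular": [0,0,0],"hand": 0.5},
    {"linear": [0,0,0],"angular": [0,0,0],"hand": 0.5},
    {"linear": [0,0,0],"angular": [0,0,0],"hand": 0.5}
  ]
}}

```text
time: 19.15
ee_pos: [570.2, -239.3, 159.1]
tool_rot: [2.838, 1.341, 0.009]
contact_force: [1.6, 3.1, -1.2]
gripper_width: 0.697
```

Run:
```python
from h import *
st()
```

```text
t 19.15  n 177.78  d 592.24  z 159.12 | Fn 3.41 Fd -0.68 Fz -1.19 | yaw 50.57 tiltx 0.23 tilty 0.29 w 0.697 M [ 0.3427 -0.3304 -0.0006]
```

Call:
{"op": "send_rows", "data": {
  "commands": [
    {"linear": [0,0,0.03],"angular": [0.06,-0.05,0],"hand": 0.5},
    {"linear": [-0.01,0,0.03],"angular": [0,0,0],"hand": 0.5},
    {"linear": [-0.01,0,0.03],"angular": [0,0,0],"hand": 0.5},
    {"linear": [-0.01,0,0.03],"angular": [0,0,0],"hand": 0.5},
    {"linear": [-0.01,0,0.03],"angular": [0,0,0],"hand": 0.5},
    {"linear": [-0.01,0,0.03],"angular": [0,0,0],"hand": 0.5},
    {"linear": [0,0,0],"angular": [0,0,0],"hand": 0.5},
    {"linear": [0,0,0],"angular": [0,0,0],"hand": 0.5},
    {"linear": [0,0,0],"angular": [0,0,0],"hand": 0.5},
    {"linear": [0,0,0],"angular": [0,0,0],"hand": 0.5}
  ]
}}

```text
time: 20.4
ee_pos: [570.3, -239.5, 151.1]
tool_rot: [-2.839, -1.341, -0.004]
contact_force: [2.1, 3.7, 0.5]
gripper_width: 0.698
```

Run:
```python
from h import *
st();shot("wrist","w7.png")
```

```text
t 20.40  n 177.74  d 592.46  z 151.09 | Fn 4.14 Fd -0.74 Fz 0.52 | yaw 50.57 tiltx 0.17 tilty 0.00 w 0.698 M [ 0.4149 -0.246   0.0364]
```

Call:
{"op": "send_rows", "data": {
  "commands": [
    {"linear": [-0.01,0,0.03],"angular": [0,-0.03,0],"hand": 0.5},
    {"linear": [-0.01,0,0.03],"angular": [0,0,0],"hand": 0.5},
    {"linear": [-0.01,0,0.03],"angular": [0,0,0],"hand": 0.5},
    {"linear": [-0.01,0,0.02],"angular": [0,0,0],"hand": 0.5},
    {"linear": [-0.01,0,0.02],"angular": [0,0,0],"hand": 0.5},
    {"linear": [-0.01,0,0.01],"angular": [0,0,0],"hand": 0.5},
    {"linear": [0,0,0],"angular": [0,0,0],"hand": 0.5},
    {"linear": [0,0,0],"angular": [0,0,0],"hand": 0.5},
    {"linear": [0,0,0],"angular": [0,0,0],"hand": 0.5},
    {"linear": [0,0,0],"angular": [0,0,0],"hand": 0.5}
  ]
}}

```text
time: 21.7
ee_pos: [570.4, -239.5, 145.8]
tool_rot: [-2.84, -1.341, -0.008]
contact_force: [1.2, 3.4, 0.4]
gripper_width: 0.697
```

Run:
```python
from h import *
st()
```

```text
t 21.70  n 177.79  d 592.54  z 145.84 | Fn 3.39 Fd -1.28 Fz 0.40 | yaw 50.56 tiltx 0.28 tilty 0.07 w 0.697 M [ 0.4424 -0.2844  0.0432]
```

Call:
{"op": "send_rows", "data": {
  "commands": [
    {"linear": [-0.005,0,0.025],"angular": [0.01,-0.05,0],"hand": 0.5},
    {"linear": [-0.005,0,0.02],"angular": [0,0,0],"hand": 0.5},
    {"linear": [-0.005,0,0.02],"angular": [0,0,0],"hand": 0.5},
    {"linear": [-0.005,0,0.02],"angular": [0,0,0],"hand": 0.5},
    {"linear": [-0.005,0,0.02],"angular": [0,0,0],"hand": 0.5},
    {"linear": [-0.005,0,0.02],"angular": [0,0,0],"hand": 0.5},
    {"linear": [-0.005,0,0.02],"angular": [0,0,0],"hand": 0.5},
    {"linear": [0,0,0],"angular": [0,0,0],"hand": 0.5},
    {"linear": [0,0,0],"angular": [0,0,0],"hand": 0.5},
    {"linear": [0,0,0],"angular": [0,0,0],"hand": 0.5}
  ]
}}

```text
time: 22.95
ee_pos: [570.4, -239.6, 143.3]
tool_rot: [2.84, 1.341, 0.004]
contact_force: [1.4, 4.5, 3.5]
gripper_width: 0.695
```

Run:
```python
from h import *
st()
```

```text
t 22.95  n 177.72  d 592.57  z 143.28 | Fn 4.37 Fd -1.77 Fz 3.53 | yaw 50.55 tiltx 0.12 tilty 0.08 w 0.695 M [ 0.576  -0.1057  0.0969]
```

z stalls at 143.3 (143.2 predicted) with the vertical force turning upward. One firmer push will confirm it is the end stop.

Call:
{"op": "send_rows", "data": {
  "commands": [
    {"linear": [-0.005,0,0.04],"angular": [0.01,-0.02,0],"hand": 0.5},
    {"linear": [-0.005,0,0.04],"angular": [0,0,0],"hand": 0.5},
    {"linear": [-0.005,0,0.04],"angular": [0,0,0],"hand": 0.5},
    {"linear": [-0.005,0,0.04],"angular": [0,0,0],"hand": 0.5},
    {"linear": [-0.005,0,0.04],"angular": [0,0,0],"hand": 0.5},
    {"linear": [0,0,0],"angular": [0,0,0],"hand": 0.5},
    {"linear": [0,0,0],"angular": [0,0,0],"hand": 0.5},
    {"linear": [0,0,0],"angular": [0,0,0],"hand": 0.5},
    {"linear": [0,0,0],"angular": [0,0,0],"hand": 0.5},
    {"linear": [0,0,0],"angular": [0,0,0],"hand": 0.5}
  ]
}}

```text
time: 24.2
ee_pos: [570.4, -239.6, 143.1]
tool_rot: [2.841, 1.339, 0.005]
contact_force: [0.8, 4.6, 5.8]
gripper_width: 0.694
```

Run:
```python
from h import *
st();c,im=shot("wrist","w8.png")
sc=shot("scene","s8.png")[1]
cv2.imwrite("pics/v8.png",np.hstack([cv2.resize(im,(400,300)),cv2.resize(sc[90:210,100:260],(400,300),interpolation=cv2.INTER_CUBIC)]))
```

```text
t 24.20  n 177.72  d 592.62  z 143.12 | Fn 4.08 Fd -2.35 Fz 5.83 | yaw 50.48 tiltx 0.16 tilty 0.11 w 0.694 M [0.5364 0.0859 0.1086]
```

View pics/v8.png

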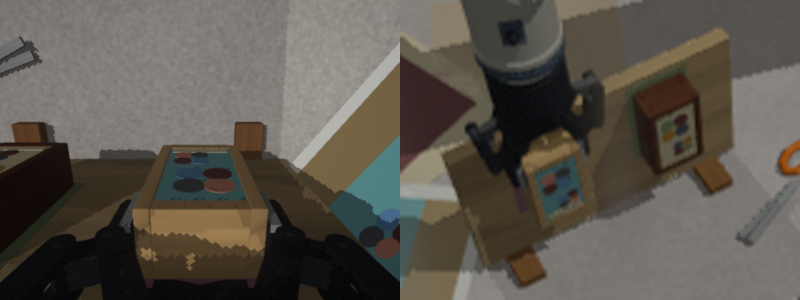

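The wrist view shows the frame held against the board. The scene view shows it over the pink paper, upright like the neighbour, picture out. 7.5 mm of commanded push gave only 0.16 mm, so it is home. I'll ease the side load, then let go.

Call:
{"op": "send_rows", "data": {
  "commands": [
    {"linear": [0,-0.008,0],"angular": [0.02,-0.03,0],"hand": 0.5},
    {"linear": [0,0,0],"angular": [0,0,0],"hand": 0.5},
    {"linear": [0,0,0],"angular": [0,0,0],"hand": 0.72},
    {"linear": [0,0,0],"angular": [0,0,0],"hand": 0.76},
    {"linear": [0,0,0],"angular": [0,0,0],"hand": 0.85},
    {"linear": [0,0,0],"angular": [0,0,0],"hand": 1},
    {"linear": [0,0,0],"angular": [0,0,0],"hand": 1},
    {"linear": [0,0,0],"angular": [0,0,0],"hand": 1},
    {"linear": [0,0,0],"angular": [0,0,0],"hand": 1},
    {"linear": [0,0,0],"angular": [0,0,0],"hand": 1}
  ],
  "newtons": 20
}}

```text
time: 25.55
ee_pos: [569.1, -240.8, 141.8]
tool_rot: [2.841, 1.339, -0.004]
contact_force: [-1.0, -0.5, -0.1]
gripper_width: 0.995
```

Run:
```python
from h import *
st();shot("wrist","w9.png")
```

```text
t 25.55  n 175.95  d 592.41  z 141.75 | Fn -0.99 Fd -0.45 Fz -0.06 | yaw 50.46 tiltx -0.14 tilty -0.02 w 0.995 M [-0.0217 -0.0285 -0.0306]
```

Released, force zero. Withdraw straight up, then back for a look.

Call:
{"op": "send_rows", "data": {
  "commands": [
    {"linear": [0,0,-0.1],"angular": [0,0,0],"hand": 1},
    {"linear": [0,0,-0.3],"angular": [0,0,0],"hand": 1},
    {"linear": [0,0,-0.5],"angular": [0,0,0],"hand": 1},
    {"linear": [0,0,-0.6],"angular": [0,0,0],"hand": 1},
    {"linear": [0,0,-0.6],"angular": [0,0,0],"hand": 1},
    {"linear": [0.5,0,-0.3],"angular": [0,0,0],"hand": 1},
    {"linear": [0.7,0,0],"angular": [0,-0.8,0],"hand": 1},
    {"linear": [0.7,0,0],"angular": [0,-0.8,0],"hand": 1},
    {"linear": [0.5,0,0],"angular": [0,-0.8,0],"hand": 1},
    {"linear": [0,0,0],"angular": [0,0,0],"hand": 1}
  ]
}}

```text
time: 26.85
ee_pos: [649.2, -147.2, 271.3]
tool_rot: [2.742, 1.285, -0.288]
contact_force: [0.5, -0.7, -0.2]
gripper_width: 1.002
```

Run:
```python
from h import *
st();c,im=shot("wrist","w10.png");sc=shot("scene","s10.png")[1];tp=shot("top","t10.png")[1]
a=cv2.resize(im,(448,336));b=cv2.resize(sc[90:210,110:250],(350,336),interpolation=cv2.INTER_CUBIC)
cv2.imwrite("pics/v10.png",np.hstack([a,b]))
```

```text
t 26.85  n 299.17  d 594.71  z 271.33 | Fn -0.21 Fd 0.80 Fz -0.18 | yaw 50.14 tiltx -12.16 tilty 0.59 w 1.002 M [ 0.1205 -0.0132  0.0024]
```

View pics/v10.png

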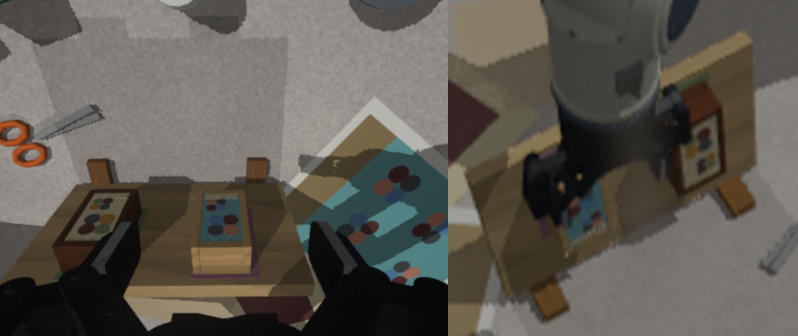

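Run:
```python
from h import *
c,im=load("w10.png")
g=cv2.GaussianBlur(cv2.cvtColor(im,cv2.COLOR_BGR2HSV)[:,:,2],(3,3),0).astype(float)
# vertical profiles: back edge (top face -> paper/board) and front edge
for lo,hi,nm in((300,325,"back"),(272,292,"front")):
    P=[]
    for u in range(226,284,6):
        d=np.diff(g[lo:hi,u]);k=np.argmax(abs(d));P.append((u,lo+k+.5))
    W=np.array([plane(c,p,186) for p in P]);print(nm,[p[1] for p in P],"n",(W[:,:2]@n_).round(1))
for v in (290,298,306):
    d=np.diff(g[v,205:305]);L=np.argmax(abs(d[:35]));Rr=60+np.argmax(abs(d[60:]));a=plane(c,(205+L+.5,v),186);b=plane(c,(205+Rr+.5,v),186);print("sides d",a[:2]@d_,b[:2]@d_)
a,b=plane(c,(219,283),186),plane(c,(288,282),186);print(np.linalg.norm(a-b))
```

```text
back [np.float64(312.5), np.float64(312.5), np.float64(312.5), np.float64(312.5), np.float64(312.5), np.float64(312.5), np.float64(312.5), np.float64(312.5), np.float64(312.5), np.float64(312.5)] n [160.1 160.  159.9 159.9 159.8 159.7 159.6 159.5 159.4 159.3]
front [np.float64(282.5), np.float64(282.5), np.float64(282.5), np.float64(282.5), np.float64(282.5), np.float64(282.5), np.float64(282.5), np.float64(282.5), np.float64(282.5), np.float64(281.5)] n [197.2 197.1 197.  196.9 196.9 196.8 196.7 196.6 196.6 197.6]
sides d 562.7064114860889 621.3560693135122
sides d 562.124805023853 621.7646654790026
sides d 562.4124723183223 621.2922988291012
58.614741658561236
```

The hung frame's back edge is at n≈159.7 (board face ≈158.7) and its front at 196.9. Its edges run parallel to the board and level. Handing in.

Run:
```python
from h import *
st();print(r.close_job())
```

```text
t 27.00  n 296.11  d 595.22  z 271.86 | Fn -0.34 Fd 0.67 Fz -0.60 | yaw 49.96 tiltx -12.11 tilty 0.62 w 0.999 M [ 0.0718 -0.0499 -0.0161]
the job is handed in; nothing more can be done
None
```

The light-wood frame with the teal collage is hanging on the bare screw, picture out, and I handed the job in at 27 s of the 58 s allowed. No verdict was reported.

**What I did:** I located the screw from two wrist views and picked the frame up by its sides. I fed the screw head into the keyhole and pressed the frame against the board. I slid it down about 22 mm until it stopped, then let go and backed off upward.

**Checks that agreed:**
- **Board contact:** it came at the depth expected for the frame's back on the board, with about 4 N of press while sliding.
- **Fully home:** the frame stopped at tool height 143.1 mm against a predicted 143.2 mm. A further 7.5 mm of commanded push moved it only 0.16 mm, with about 6 N upward.
- **After release:** the back edge measured within about 1 mm of the board face. Top edges are level and parallel to the board, and no force showed on the tool.

**Checks that disagreed or were limited:**
- **Sideways shift:** the frame was guided about 2 mm sideways while sliding, so my side estimate for the screw was off by about 1 mm or slightly more.
- **Board plane:** its estimates differed by up to 3 mm (158 to 161 mm).
- **Other things:** the neighbour looked undisturbed in the last pictures. I did not measure it or the things on the table again.

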